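Bleed the airbrush tank

ROBOT

A 6-joint arm with a two-finger parallel gripper is mounted at the origin on the work surface. World frame = base frame: x ahead of the robot, y to its left, z up, the work surface at z = 0. Lengths are in m, angles in rad, forces in N, time in s.
With the tool pointing down it reaches from about 0.425 to 0.95 m from the base axis. Payload 3.5 kg.
Tool frame: the origin (TCP) lies on the centre line of the jaws, within the pads' length; the fingertips stand 14 mm ahead of it and the grasp point (between the pads) lies 5 mm behind it (ctrl.finger_overhang is the distance from the TCP to the fingertips, in m); z points along the fingers, y is the line along which they close (so a half turn about z gives the same grasp; the last joint's range is limited). The gripper opens to 85 mm and grips with 20 to 120 N. Pads are 22 mm wide; open, the fingers measure 114 mm over their backs; the gripper's body (76 mm by 85 mm) begins 54 mm behind the grasp point. The pads swing forward as they close: fully open they stand 13 mm farther back than shut.
Start: joints at [1.138, 0.286, 1.577, -0, 1.279, -0.15], TCP at [0.188, 0.648, 0.245] pointing down, gripper open.
Joint ranges: [-2.77, 2.77], [-0.9, 2.22], [0.21, 2.48], [-1.53, 4.67], [0.24, 2.81], [-2.84, 2.84]. Speed limits (rad/s): [2.79, 2.79, 3.14, 3.14, 3.14, 3.14].

INTERFACE

Orientations are given as a unit quaternion [x, y, z, w].
In Python, from plant import ctrl gives the robot as it stands.
- The arm moves only by the tool send_rows, never from a script. Its argument "moves" is text: rows parted by semicolons, each of 7 numbers parted by spaces: the turn, a rotation vector about the tool's x, y, z in units of 360 degrees (1.0 is 360 degrees), then the shift along the tool's x, y, z in units of 20 cm (1.0 is 20 cm), then the gripper's target within -1 to 1 (fully open at 1, half-way at 0, shut at -1). A call has 1 to 12 rows; each row is the pose to reach, as a shift and turn from the pose commanded when the call began, along the tool's axes at that moment, turning the shorter way round; what a row does not reach only later rows make up. A row lasts 1/8 s, in which the tool goes at most 62.5 mm and 10.7 degrees, less where a joint would pass 70% of its speed; a pose out of reach is approached as far as the arm can. A call with a number of a shift or a turn outside -1 to 1 is refused whole. A call with a gripper value outside its range is refused whole. The fingers move at their own pace and stop on an object; "newtons" is the grip in N (left out, the last holds). Time passes only in rows, so rows that repeat a pose let the fingers close. It gives the time, the measured TCP pose, the force, the opening and the grip force at its end, in the units of the state.
- ctrl.get_state(): the state, without advancing time (a new reading comes with each control period).
- ctrl.read_camera(name): name is "scene" or "top"; returns a dict with "image" (480x640x3 uint8, red, green, blue), "fovy" (degrees; the focal length in pixels is half the picture's height over the tangent of half this angle, whatever the lens; pixels are square), "cx", "cy" (the principal point, pixels), "distortion" ([k1, k2, p1, p2, k3] as OpenCV has them; the pictures are not rectified), "extrinsics" (4x4, takes a point from camera to world coordinates). Camera axes: x right, y up, looking along -z (the intrinsics and any distortion apply to the point x, -y, -z); pixel columns grow to the right and rows downward; lengths in m; the calibration is good to about 2 mm. A picture is of the moment at which its call begins. There is no depth.
- ctrl.sign_off(): hands the job in; it is judged then, once.
The state is a dict: "time": time; "qpos": joint angles; "dq": joint speeds; "joint_efforts": joint torques, N m; "eef_pos": TCP position; "tcp_rot": TCP orientation; "contact_force": force on the tool from outside, world axes, zero at the start; "wrist_torque": the same for the moment, N m; "opening": opening from 0.0 (shut) to 1.0 (fully open); "finger_force": force on a finger pad.
Only numpy, scipy, OpenCV 4.12 (cv2) and the standard library are available. Lean on these libraries where they do the work, as an engineer would, in place of code of your own. Each camera call takes 0.05 s, during which the arm holds its last target. There are 200 camera calls.

TASK

Let the air out of the blue airbrush tank: unscrew the small knurled brass lock nut on its bleed valve (counter-clockwise seen from above) all the way up to its stop, then press the freed red valve tip fully down and keep it down for at least one second. Let the tip spring back up, leave the nut unscrewed, and do not shift or tip the other things standing around the tank.

Things in the scene. Friction and masses are not known exactly. Their poses are not given: they have to be found in the camera images.
- air_tank: Blue cylindrical air tank, 120 mm diameter, 280 mm long, lying along its y axis on two feet, fixed to the green mat; origin on the mat under its middle, z up; tank top 145 mm above it. On top, 50 mm towards +y, stands the upright bleed valve. 90 mm towards -y stands a pressure gauge (40 mm disc, top at 202 mm). A brass coupler sticks out 24 mm from the +y end.
- nut_center (a point): Centre of the knurled brass lock nut, on the valve's vertical axis: 16 mm diameter, 10 mm tall. It stands 185 mm above the tank's origin when screwed right down and rises 1.6 mm per rad as it is unscrewed (5.8 mm in all). Below it is a bare 12 mm barrel, from 180 down to 152 mm above the tank's origin, then a brass boss 26 mm wide.
- lock_nut (a joint): Angle of the lock nut (rad): 0 screwed down on the barrel, growing as it turns counter-clockwise seen from above, 3.6 at its upper stop, where it stays captive on the pin. It starts between 0 and 0.35. Turning takes about 0.04 N m; it stays where it is left. A white mark lies on its top face.
- valve_tip (a point): Centre of the top face of the red valve tip, 8 mm in diameter, 6 mm tall, on the valve's axis, 206 mm above the tank's origin when up. It rides on a thin pin through the nut; pressed down it carries the nut along.
- valve_pin (a joint): How far the tip is pressed down (m): 0 up, 0.005 fully down. Sprung: 2.4 N to start moving, 5.4 N fully down; it springs back up when released. The nut bears on the barrel and blocks it until unscrewed: the nut's rise is the travel it allows.
- glue_bottle: White glue bottle with a red cap, 60 mm diameter, 165 mm tall, upright; loose bystander, origin under its base.
- tub: Small open white tub, 72 mm across, 50 mm tall; loose bystander, origin under its base.
- bracket: Aluminium angle bracket, base 50 by 90 mm, upright leg 50 mm tall, 4 mm thick; loose bystander, origin under its base.
- disc: White plaster disc, 80 mm diameter, 12 mm thick, lying flat; loose bystander, origin under its centre.

How it is judged:
On the way, in this order (a step that is already met when the one before it is completed fails the run):
1. the lock nut is unscrewed to its upper stop (within 0.4 rad of it) (value of joint lock_nut above 3.2 rad and value of joint valve_pin below 0.0015 m), for 0.2 s.
2. the freed tip is pressed down (3.5 of its 5 mm or more) and kept down for a second (value of joint valve_pin above 0.0035 m), for 0.9 s.
At the end, for the whole second after the job is handed in: The lock nut stands unscrewed (joint lock_nut above 3.0 rad), the valve tip has sprung back up (less than 1 mm pressed), and the bottle, tub, bracket and disc stand upright within 30 mm of where they started (value of joint lock_nut above 3 rad and value of joint valve_pin below 0.001 m and distance of each of glue_bottle, tub, bracket, disc from where it was at the start of the episode below 0.03 m and angle between each of glue_bottle, tub, bracket, disc's own z axis and vertical below 0.2 rad); the robot touches nothing.
It fails at once if the glue bottle is knocked over or shifted by more than 30 mm (distance of glue_bottle from where it was at the start of the episode above 0.03 m or angle between glue_bottle's own z axis and vertical above 0.35 rad).
It fails at once if the tub is knocked over or shifted by more than 30 mm (distance of tub from where it was at the start of the episode above 0.03 m or angle between tub's own z axis and vertical above 0.35 rad).
It fails at once if the bracket is knocked over or shifted by more than 30 mm (distance of bracket from where it was at the start of the episode above 0.03 m or angle between bracket's own z axis and vertical above 0.35 rad).
It fails at once if the disc is knocked over or shifted by more than 30 mm (distance of disc from where it was at the start of the episode above 0.03 m or angle between disc's own z axis and vertical above 0.35 rad).
It also fails if it takes over 58 s, if anything falls off the work surface, if the arm or the gripper's body presses on something with over 40 N, if the wrist force passes 120 N, or if a joint passes its speed limit or range.

## Working session

There is one attempt and no reset: what is moved stays moved. The work goes in short steps, Python scripts to look and compute and a tool call to move; the robot and the scene stay as the last step left them, time stands still between calls to the robot, and variables do not carry over. Pictures are saved under pics/ and viewed, at most 10 in all, crops included, and the job is handed in when it is done.

Besides the shell and the picture viewer there is one more tool, called after "Call:" as name(argument=value, ...) on one line, values as JSON. send_rows: Moves the arm, as the interface text tells. Its arguments: {"type":"object","properties":{"moves":{"type":"string"},"newtons":{"type":"number"}},"required":["moves"]}

```bash
mkdir -p pics; ls
python3 - <<'E'
from plant import ctrl
import cv2
s=ctrl.get_state(); print({k:s[k] for k in('time','eef_pos','tcp_rot','opening','contact_force')}, ctrl.finger_overhang)
for n in('scene','top'):
    c=ctrl.read_camera(n); cv2.imwrite(f'pics/{n}0.png',c['image'][:,:,::-1])
    print(n,c['fovy'],c['cx'],c['cy'],c['distortion'],c['extrinsics'])
E
```

```text
pics
{'time': 0.0, 'eef_pos': array([0.18806531, 0.64762681, 0.24394823]), 'tcp_rot': array([ 1.40936751e-01,  9.90017914e-01, -1.12205204e-03, -3.20516907e-04]), 'opening': 0.9988169285173152, 'contact_force': array([-0.75509983, -0.00817946, -1.02304232])} 0.014
scene 46.77976008143244 313.0723974765839 233.05882256563004 [-0.12631912  0.          0.          0.          0.        ] [[ 0.88257223 -0.38295841  0.27278035  0.95812898]
 [ 0.47013625  0.72641494 -0.50129157 -0.52737677]
 [-0.0061779   0.57066995  0.82115629  1.12095632]
 [ 0.          0.          0.          1.        ]]
top 53.610343381288644 320.4029345375315 240.14602970984697 [-0.05146103  0.          0.          0.          0.        ] [[-0.01589036  0.99611679 -0.08659584  0.54499273]
 [-0.99967723 -0.01411056  0.02112646  0.07617019]
 [ 0.01982251  0.0869036   0.99601949  1.18607784]
 [ 0.          0.          0.          1.        ]]
```

View pics/scene0.png

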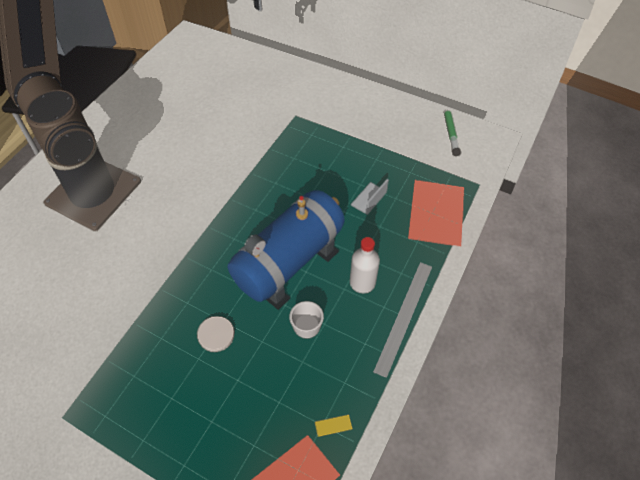

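View pics/top0.png

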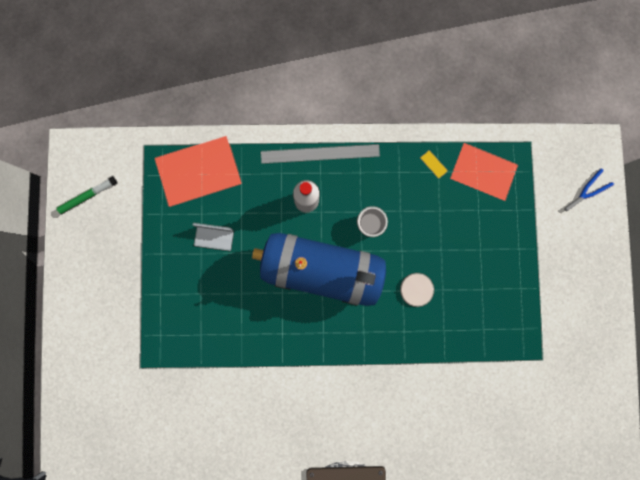

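The scene view shows the tank at the centre, with the red valve tip at about (302,199), the bottle at (365,268), the tub at (306,320), the bracket at (370,195) and the disc at (215,334). In the top view the tip is at about (301,263), the bottle cap at (306,188), the tub at (372,222), the bracket at (213,237) and the disc at (417,290).

```bash
cat > h.py <<'E'
import numpy as np, cv2
from plant import ctrl
def K(c):
    f=240/np.tan(np.radians(c['fovy']/2)); return np.array([[f,0,c['cx']],[0,f,c['cy']],[0,0,1]])
def ray(c,px):
    u=cv2.undistortPoints(np.array([[px]],float),K(c),np.array(c['distortion'],float))[0,0]
    E=np.array(c['extrinsics']); d=E[:3,:3]@np.array([u[0],-u[1],-1]); return E[:3,3],d/np.linalg.norm(d)
def plane(c,px,z):
    o,d=ray(c,px); return o+d*(z-o[2])/d[2]
def tri(a,pa,b,pb):
    o1,d1=ray(a,pa);o2,d2=ray(b,pb)
    t=np.linalg.lstsq(np.c_[d1,-d2],o2-o1,rcond=None)[0]
    p,q=o1+t[0]*d1,o2+t[1]*d2; return (p+q)/2,np.linalg.norm(p-q)
def proj(c,p):
    E=np.array(c['extrinsics']); q=E[:3,:3].T@(np.array(p,float)-E[:3,3]); q=q*[1,-1,-1]
    return cv2.projectPoints(q.reshape(1,1,3),np.zeros(3),np.zeros(3),K(c),np.array(c['distortion'],float))[0].ravel()
def blob(c,lo,hi,box):
    x0,y0,x1,y1=box; h=cv2.cvtColor(c['image'],cv2.COLOR_RGB2HSV)
    m=cv2.inRange(h,lo,hi)
    if lo[0]==0: m|=cv2.inRange(h,(172,lo[1],lo[2]),(180,255,255))
    w=np.zeros_like(m); w[y0:y1,x0:x1]=m[y0:y1,x0:x1]; v,u=np.nonzero(w)
    return (np.array([u.mean(),v.mean()]) if len(u) else None),len(u),w
def big(c,box,k,n):
    x0,y0,x1,y1=box; cv2.imwrite(n,cv2.resize(c['image'][y0:y1,x0:x1,::-1],None,fx=k,fy=k,interpolation=cv2.INTER_CUBIC))
E
python3 - <<'E'
from h import *
s=ctrl.read_camera('scene');t=ctrl.read_camera('top')
R=((0,150,90),(7,255,255))
ps,ns,_=blob(s,*R,(285,185,320,225)); pt,nt,_=blob(t,*R,(285,248,318,280))
print('red',ps,ns,pt,nt,tri(s,ps,t,pt))
O=((8,110,80),(28,255,255))
qs,n1,_=blob(s,*O,(285,185,320,225)); qt,n2,_=blob(t,*O,(285,248,318,280))
print('brass',qs,n1,qt,n2)
# cap
cs,_,_=blob(s,*R,(350,230,385,258)); ct,_,_=blob(t,*R,(295,178,318,200)); print('cap',tri(s,cs,t,ct))
for n,p in(('tub',(372,222)),('brk',(213,237)),('disc',(417,290)),('coup',(257,255))): print(n,plane(t,p,.03))
# tank axis from blue
h=cv2.cvtColor(t['image'],cv2.COLOR_RGB2HSV); m=cv2.inRange(h,(100,120,50),(125,255,255)); m[:200]=0;m[330:]=0
cn=max(cv2.findContours(cv2.morphologyEx(m,cv2.MORPH_CLOSE,np.ones((25,25))),0,2)[0],key=cv2.contourArea); r=cv2.minAreaRect(cn); print(r)
b=cv2.boxPoints(r); print([plane(t,p,.085).round(4) for p in b])
a=s['image'][185:225,282:322]; d=t['image'][245:285,282:322]
cv2.imwrite('pics/valve.png',cv2.resize(np.hstack([a,d])[:,:,::-1],None,fx=10,fy=10,interpolation=cv2.INTER_CUBIC))
E
```

```text
red [300.90909091 197.63636364] 11 [300. 262.] 5 (array([0.58703796, 0.09915073, 0.20476916]), np.float64(0.003403533702876605))
brass [301.43181818 210.55681818] 88 [300.74157303 263.08988764] 89
cap (array([0.750376  , 0.08687553, 0.15998147]), np.float64(0.00262714649352617))
tub [ 0.68848659 -0.07593711  0.03      ]
brk [0.65692336 0.31365779 0.03      ]
disc [ 0.52019524 -0.18190603  0.03      ]
coup [0.61142058 0.20648489 0.03      ]
((322.8963623046875, 268.9848937988281), (124.78880310058594, 51.92285919189453), 13.069318771362305)
[array([0.5502, 0.2023, 0.085 ]), array([0.6671, 0.1745, 0.085 ]), array([ 0.5972, -0.1076,  0.085 ]), array([ 0.4808, -0.0772,  0.085 ])]
```

View pics/valve.png

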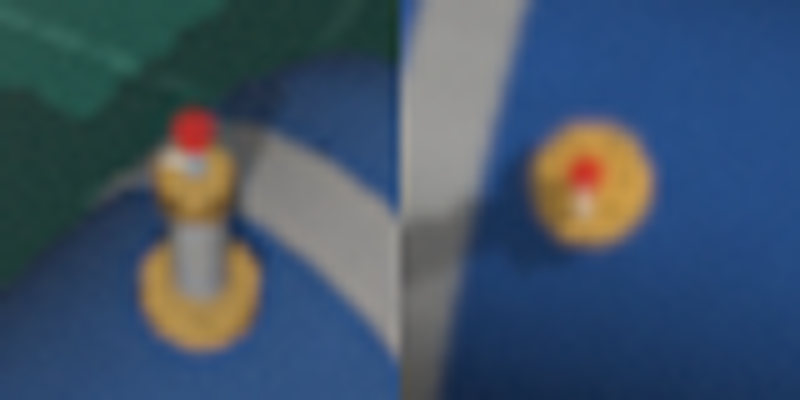

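Call:
send_rows(moves="0 0 0.16 -1 -0.78 -0.1 0;0 0 0.16 -1 -0.78 -0.1 0;0 0 0.16 -1 -0.78 -0.1 0;0 0 0.16 -1 -0.78 -0.1 0;0 0 0.16 -1 -0.78 -0.1 0;0 0 0.16 -1 -0.78 -0.1 0;0 0 0.16 -1 -0.78 -0.1 0;0 0 0.16 -1 -0.78 -0.1 0", newtons=30)

```text
time: 1.2
eef_pos: [0.3366, 0.4427, 0.2652]
tcp_rot: [0.6, 0.8, -0.0, -0.0]
contact_force: [0.2, 0.0, 0.6]
opening: 0.501
finger_force: 0.0
```

```bash
cat >> h.py <<'E'
from scipy.spatial.transform import Rotation as Ro
def rep(target=None):
    s=ctrl.get_state(); R=Ro.from_quat(s['tcp_rot']).as_matrix(); p=np.array(s['eef_pos'])
    print('t%.2f'%s['time'],'p',p.round(4),'phi %.3f'%np.arctan2(R[1,1],R[0,1]),'z',R[:,2].round(3),'q',np.round(s['qpos'],3),'F',np.round(s['contact_force'],1),'M',np.round(s['wrist_torque'],2),'op %.3f'%s['opening'],'ff',s['finger_force'])
    if target is not None: print('shift units',(R.T@(np.array(target)-p)/.2).round(3))
E
python3 -c "
from h import *
rep((.587,.099,.26))"
```

```text
t1.20 p [0.3366 0.4427 0.2652] phi 0.284 z [-0. -0. -1.] q [0.738 0.009 1.851 0.    1.282 0.454] F [0.2 0.  0.6] M [-0.03  0.01 -0.  ] op 0.501 ff 0.0
shift units [-2.     0.72   0.026]
```

Call:
send_rows(moves="0 0 0.16 -1 0.36 0 0;0 0 0.16 -1 0.36 0 0;0 0 0.16 -1 0.36 0 0;0 0 0.16 -1 0.36 0 0;0 0 0.16 -1 0.36 0 0;0 0 0.16 -1 0.36 0 0;0 0 0.16 -1 0.36 0 0")

```text
time: 2.08
eef_pos: [0.4617, 0.2708, 0.2652]
tcp_rot: [0.911, 0.412, -0.0, -0.0]
contact_force: [0.2, -0.6, 0.0]
opening: 0.497
finger_force: 0.0
```

```bash
python3 -c "
from h import *
rep((.587,.099,.26))"
```

```text
t2.08 p [0.4617 0.2708 0.2652] phi -0.721 z [-0. -0. -1.] q [ 0.341 -0.039  1.898 -0.     1.283  1.062] F [ 0.2 -0.6  0. ] M [-0.01 -0.01  0.04] op 0.497 ff 0.0
shift units [-0.232  1.037  0.026]
```

Call:
send_rows(moves="0 0 0.16 -0.23 1 0 0;0 0 0.16 -0.23 1 0 0;0 0 0.16 -0.23 1 0 0;0 0 0.16 -0.23 1 0 0;0 0 0.16 -0.23 1 0 0;0 0 0.16 -0.23 1 0 0;0 0 0.16 -0.23 1 0 0;0 0 0.16 -0.23 1 0 0;0 0 0.16 -0.23 1 0 0")

```text
time: 3.2
eef_pos: [0.5813, 0.1041, 0.2654]
tcp_rot: [0.997, -0.078, 0.0, 0.0]
contact_force: [0.4, -0.1, -0.7]
opening: 0.499
finger_force: 0.0
```

Run:
```python
from h import *
rep((.587,.099,.26))
s=ctrl.read_camera('scene');t=ctrl.read_camera('top')
p=ctrl.get_state()['eef_pos']
print(proj(s,p),proj(t,p))
cv2.imwrite('pics/g1.png',cv2.resize(np.hstack([s['image'][140:240,242:342],t['image'][213:313,250:350]])[:,:,::-1],None,fx=4,fy=4,interpolation=cv2.INTER_CUBIC))
```

```text
t3.20 p [0.5813 0.1041 0.2654] phi -1.727 z [ 0. -0. -1.] q [ 0.005  0.087  1.77  -0.     1.285  1.732] F [ 0.4 -0.1 -0.7] M [ 0.03 -0.01  0.04] op 0.499 ff 0.0
shift units [0.032 0.021 0.027]
[298.03194806 176.42323485] [296.32220612 262.98236917]
```

View pics/g1.png

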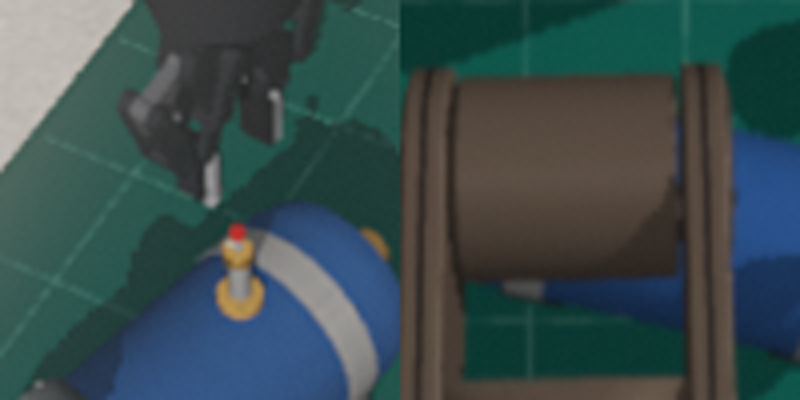

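The scene crop shows the open jaws above the valve, with the pads at about (295,185) and (311,174) full-frame and the tip at (301,197). That agrees with the projected TCP. The top view is blocked by the arm. I'll go down around the nut.

Call:
send_rows(moves="0 0 0 0.032 0.021 0.1 0;0 0 0 0.032 0.021 0.2 0;0 0 0 0.032 0.021 0.3 0;0 0 0 0.032 0.021 0.387 0;0 0 0 0.032 0.021 0.387 0;0 0 0 0.032 0.021 0.387 0")

```text
time: 4.05
eef_pos: [0.5874, 0.0987, 0.1884]
tcp_rot: [0.997, -0.078, 0.0, -0.0]
contact_force: [0.5, -0.3, 0.8]
opening: 0.498
finger_force: 0.0
```

Run:
```python
from h import *
rep((.587,.099,.188))
s=ctrl.read_camera('scene')
print(proj(s,ctrl.get_state()['eef_pos']),proj(s,(.587,.099,.203)),proj(s,(.587,.099,.187)))
big(s,(262,150,342,230),7,'pics/g2.png')
```

```text
t4.05 p [0.5874 0.0987 0.1884] phi -1.728 z [ 0.001  0.    -1.   ] q [-0.004  0.166  1.827  0.     1.147  1.724] F [ 0.5 -0.3  0.8] M [-0.   -0.01 -0.04] op 0.498 ff 0.0
shift units [-0.002 -0.001  0.002]
[300.46074743 202.61320367] [300.07685795 198.29308892] [300.26604035 202.95897932]
```

View pics/g2.png

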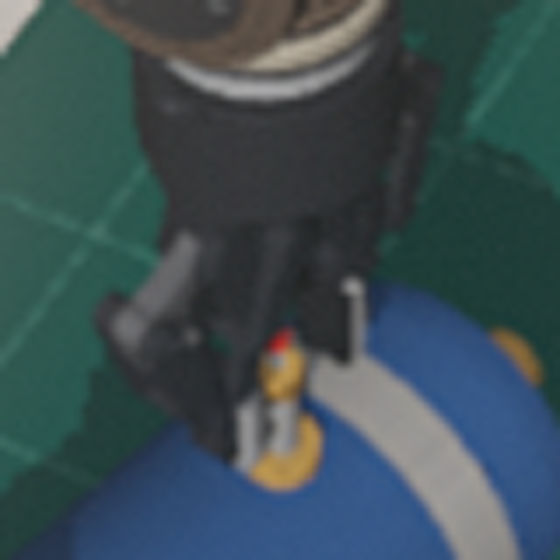

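Call:
send_rows(moves="0 0 0 0 0 0 -0.45;0 0 0 0 0 0 -0.5;0 0 0 0 0 0 -0.55;0 0 0 0 0 0 -0.55;0 0 0 0 0 0 -0.55", newtons=20)

```text
time: 4.72
eef_pos: [0.587, 0.0987, 0.1879]
tcp_rot: [0.997, -0.078, -0.0, 0.0]
contact_force: [0.3, 0.0, 0.0]
opening: 0.223
finger_force: 0.0
```

Run:
```python
from h import *
rep()
s=ctrl.read_camera('scene')
big(s,(272,170,332,230),9,'pics/g3.png')
```

```text
t4.72 p [0.587  0.0987 0.1879] phi -1.728 z [-0. -0. -1.] q [-0.004  0.166  1.828 -0.     1.147  1.724] F [0.3 0.  0. ] M [-0.01  0.01 -0.01] op 0.223 ff 0.0
```

View pics/g3.png

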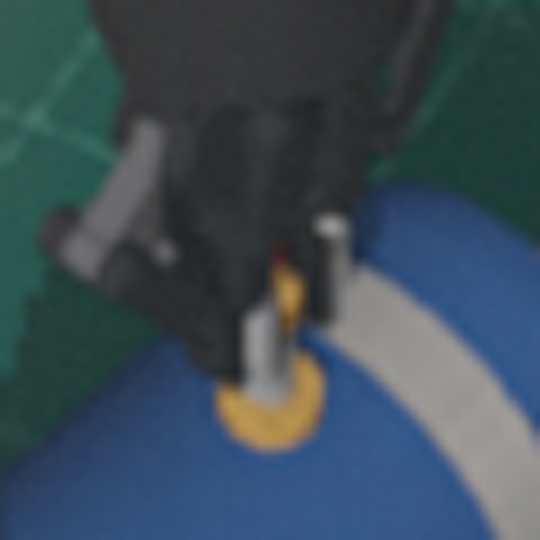

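The jaws are 19 mm apart around the nut with no contact force, so the closing direction is centred to within about 1.5 mm. Now I'll close on the nut.

Call:
send_rows(moves="0 0 0 0 0 0 -0.7;0 0 0 0 0 0 -0.8;0 0 0 0 0 0 -0.8;0 0 0 0 0 0 -0.8", newtons=20)

```text
time: 5.28
eef_pos: [0.587, 0.0988, 0.188]
tcp_rot: [0.997, -0.078, 0.0, -0.0]
contact_force: [-1.1, 0.4, 0.2]
opening: 0.17
finger_force: 19.5
```

```bash
python3 -c "
from h import *
rep()"
```

```text
t5.28 p [0.587  0.0988 0.188 ] phi -1.728 z [ 0.  0. -1.] q [-0.004  0.166  1.828  0.     1.147  1.724] F [-1.1  0.4  0.2] M [ 0.23 -0.02 -0.04] op 0.170 ff 19.491107761859894
```

Call:
send_rows(moves="0 0 -0.02 0 0 -0.001 -0.8;0 0 -0.04 0 0 -0.002 -0.8;0 0 -0.06 0 0 -0.003 -0.8;0 0 -0.08 0 0 -0.004 -0.8;0 0 -0.1 0 0 -0.005 -0.8;0 0 -0.12 0 0 -0.006 -0.8;0 0 -0.12 0 0 -0.006 -0.8")

```text
time: 6.15
eef_pos: [0.587, 0.0992, 0.1889]
tcp_rot: [0.956, 0.293, 0.0, -0.001]
contact_force: [0.0, 2.8, -0.2]
opening: 0.174
finger_force: 25.3
```

```bash
python3 -c "
from h import *
rep()"
```

```text
t6.15 p [0.587  0.0992 0.1889] phi -0.976 z [-0.     0.001 -1.   ] q [-3.000e-03  1.650e-01  1.828e+00  1.000e-03  1.149e+00  9.720e-01] F [ 0.   2.8 -0.2] M [ 0.47 -0.08 -0.07] op 0.174 ff 25.31947150826454
```

Call:
send_rows(moves="0 0 -0.02 0 0 -0.001 -0.8;0 0 -0.04 0 0 -0.002 -0.8;0 0 -0.06 0 0 -0.003 -0.8;0 0 -0.08 0 0 -0.004 -0.8;0 0 -0.1 0 0 -0.005 -0.8;0 0 -0.12 0 0 -0.006 -0.8;0 0 -0.14 0 0 -0.007 -0.8;0 0 -0.14 0 0 -0.007 -0.8")

```text
time: 7.15
eef_pos: [0.5867, 0.0993, 0.1905]
tcp_rot: [0.741, 0.672, 0.0, -0.001]
contact_force: [-1.2, 3.5, 0.8]
opening: 0.174
finger_force: 19.6
```

```bash
python3 -c "
from h import *
rep()"
```

```text
t7.15 p [0.5867 0.0993 0.1905] phi -0.097 z [-0.001  0.001 -1.   ] q [-3.000e-03  1.630e-01  1.826e+00  1.000e-03  1.153e+00  9.300e-02] F [-1.2  3.5  0.8] M [0.61 0.25 0.02] op 0.174 ff 19.56747829914093
```

Call:
send_rows(moves="0 0 -0.02 0 0 -0.001 -0.8;0 0 -0.04 0 0 -0.002 -0.8;0 0 -0.06 0 0 -0.003 -0.8;0 0 -0.08 0 0 -0.004 -0.8;0 0 -0.1 0 0 -0.005 -0.8;0 0 -0.12 0 0 -0.006 -0.8;0 0 -0.14 0 0 -0.007 -0.8;0 0 -0.16 0 0 -0.008 -0.8;0 0 -0.18 0 0 -0.009 -0.8;0 0 -0.18 0 0 -0.009 -0.8")

```text
time: 8.4
eef_pos: [0.5862, 0.0991, 0.1922]
tcp_rot: [0.266, 0.964, -0.0, -0.001]
contact_force: [-4.0, 4.0, 2.5]
opening: 0.173
finger_force: 19.6
```

Run:
```python
from h import *
rep()
s=ctrl.read_camera('scene')
big(s,(272,170,332,230),9,'pics/g4.png')
```

```text
t8.40 p [0.5862 0.0991 0.1922] phi 1.033 z [-0.002  0.001 -1.   ] q [-3.000e-03  1.610e-01  1.825e+00  1.000e-03  1.158e+00 -1.037e+00] F [-4.   4.   2.5] M [0.56 0.57 0.03] op 0.173 ff 19.634035527706146
```

View pics/g4.png

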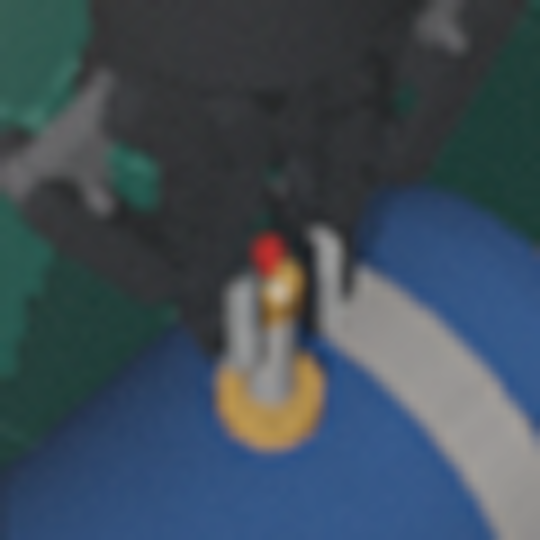

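The white mark on the nut now faces the camera, at about (303,202) full-frame, so the nut has turned with the jaws (2.76 rad so far). I'll go on to the stop.

Call:
send_rows(moves="0 0 -0.02 0 0 -0.001 -0.8;0 0 -0.04 0 0 -0.002 -0.8;0 0 -0.06 0 0 -0.003 -0.8;0 0 -0.08 0 0 -0.004 -0.8;0 0 -0.1 0 0 -0.005 -0.8;0 0 -0.11 0 0 -0.0055 -0.8;0 0 -0.12 0 0 -0.006 -0.8;0 0 -0.12 0 0 -0.006 -0.8")

```text
time: 9.45
eef_pos: [0.5864, 0.0988, 0.1933]
tcp_rot: [-0.108, 0.994, 0.0, -0.001]
contact_force: [-4.3, 2.1, 1.3]
opening: 0.172
finger_force: 20.7
```

```bash
python3 -c "
from h import *
rep()"
```

```text
t9.45 p [0.5864 0.0988 0.1933] phi 1.787 z [-0.002  0.    -1.   ] q [-0.004  0.16   1.825  0.     1.159 -1.79 ] F [-4.3  2.1  1.3] M [ 0.55  0.56 -0.13] op 0.172 ff 20.70842409040779
```

Call:
send_rows(moves="0 0 -0.01 0 0 0 -0.8;0 0 -0.02 0 0 0 -0.8;0 0 -0.02 0 0 0 -0.8;0 0 -0.02 0 0 0 -0.8")

```text
time: 9.95
eef_pos: [0.5873, 0.099, 0.1934]
tcp_rot: [-0.171, 0.985, 0.0, 0.001]
contact_force: [-0.5, 5.2, -0.0]
opening: 0.173
finger_force: 21.7
```

```bash
python3 -c "
from h import *
rep()"
```

```text
t9.95 p [0.5873 0.099  0.1934] phi 1.914 z [ 0.001  0.001 -1.   ] q [-4.000e-03  1.600e-01  1.824e+00  1.000e-03  1.156e+00 -1.918e+00] F [-0.5  5.2 -0. ] M [ 0.8   0.01 -0.16] op 0.173 ff 21.667885445058346
```

Call:
send_rows(moves="0 0 0 0 0 0 0;0 0 0 0 0 0 0;0 0 0 0 0 0 0;0 0 0 0 0 0 0;0 0 0 0 0 -0.1 0;0 0 0 0 0 -0.2 0;0 0 0 0 0 -0.25 0;0 0 0 0 0 -0.25 0")

```text
time: 10.95
eef_pos: [0.5878, 0.0987, 0.2456]
tcp_rot: [-0.172, 0.985, -0.0, 0.002]
contact_force: [0.2, 0.2, 0.6]
opening: 0.501
finger_force: 0.0
```

Run:
```python
from h import *
rep((.587,.099,.24))
s=ctrl.read_camera('scene')
ps,ns,_=blob(s,(0,150,90),(7,255,255),(285,185,320,225)); print('red',ps,ns,proj(s,(.587,.099,.2048)))
big(s,(272,170,332,230),9,'pics/g5.png')
```

```text
t10.95 p [0.5878 0.0987 0.2456] phi 1.916 z [ 0.004 -0.    -1.   ] q [-0.004  0.112  1.778 -0.     1.247 -1.92 ] F [0.2 0.2 0.6] M [0.02 0.03 0.01] op 0.501 ff 0.0
shift units [0.003 0.003 0.028]
red None 0 [300.05532637 197.76171997]
```

View pics/g5.png

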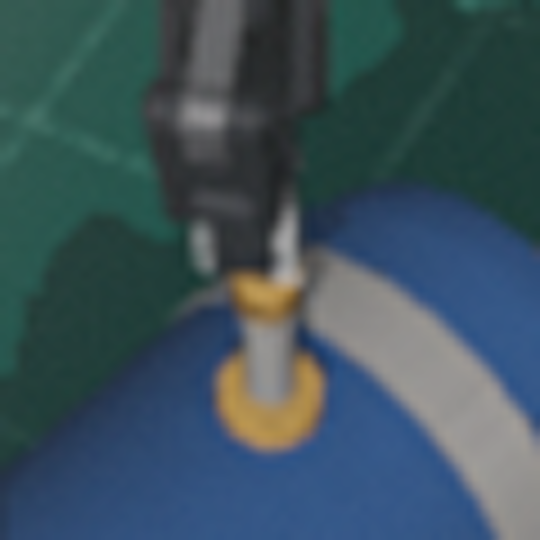

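The nut's lower edge is at about row 205, against about 206.3 at the start. That fits a rise of about 5 mm, so it is near its stop. Next I'll shut the jaws and press the tip.

Call:
send_rows(moves="0 0 0 0 0 0 -1;0 0 0 0 0 0 -1;0 0 0 0 0 0 -1;0 0 0 0 0 0 -1;0 0 0 0 0 0.05 -1;0 0 0 0 0 0.1 -1;0 0 0 0 0 0.11 -1;0 0 0 0 0 0.12 -1;0 0 0 0 0 0.12 -1")

```text
time: 12.12
eef_pos: [0.5868, 0.0987, 0.2199]
tcp_rot: [-0.172, 0.985, 0.0, -0.0]
contact_force: [-3.2, -0.2, 4.1]
opening: 0.003
finger_force: 1.8
```

```bash
python3 -c "
from h import *
rep((.587,.099,.22))"
```

```text
t12.12 p [0.5868 0.0987 0.2199] phi 1.916 z [-0.001 -0.    -1.   ] q [-0.004  0.134  1.802 -0.     1.206 -1.92 ] F [-3.2 -0.2  4.1] M [-0.06  0.41  0.04] op 0.003 ff 1.753454077988863
shift units [-0.002  0.001 -0.001]
```

Call:
send_rows(moves="0 0 0 0 0 0.006 -1;0 0 0 0 0 0.012 -1;0 0 0 0 0 0.012 -1")

```text
time: 12.5
eef_pos: [0.587, 0.0987, 0.218]
tcp_rot: [-0.172, 0.985, -0.0, -0.0]
contact_force: [-4.1, -0.0, 6.0]
opening: -0.002
finger_force: 3.1
```

Run:
```python
from h import *
rep()
s=ctrl.read_camera('scene')
big(s,(272,170,332,230),9,'pics/g6.png')
```

```text
t12.50 p [0.587  0.0987 0.218 ] phi 1.916 z [-0. -0. -1.] q [-0.004  0.136  1.804 -0.     1.201 -1.92 ] F [-4.1 -0.   6. ] M [-0.08  0.64  0.05] op -0.002 ff 3.0662336200475693
```

View pics/g6.png

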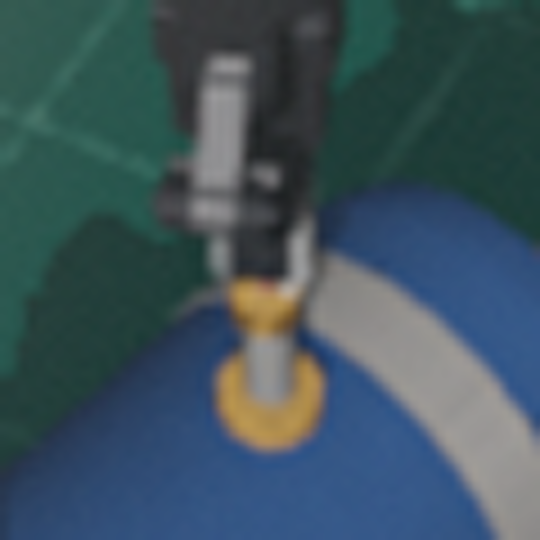

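The nut has moved down with the tip: its lower edge went from about row 205 to 206.5, and Fz is 6 N. I'll press a little more and hold for about 1.5 s.

Call:
send_rows(moves="0 0 0 0 0 0.005 -1;0 0 0 0 0 0.008 -1;0 0 0 0 0 0.008 -1;0 0 0 0 0 0.008 -1;0 0 0 0 0 0.008 -1;0 0 0 0 0 0.008 -1;0 0 0 0 0 0.008 -1;0 0 0 0 0 0.008 -1;0 0 0 0 0 0.008 -1;0 0 0 0 0 0.008 -1;0 0 0 0 0 0.008 -1;0 0 0 0 0 0.008 -1")

```text
time: 14.05
eef_pos: [0.5871, 0.0987, 0.2179]
tcp_rot: [-0.172, 0.985, -0.0, 0.0]
contact_force: [-6.6, -0.3, 10.6]
opening: 0.001
finger_force: 5.3
```

```bash
python3 -c "
from h import *
rep()"
```

```text
t14.05 p [0.5871 0.0987 0.2179] phi 1.917 z [ 0. -0. -1.] q [-0.004  0.136  1.804 -0.     1.201 -1.92 ] F [-6.6 -0.3 10.6] M [-0.13  1.04  0.03] op 0.001 ff 5.3079210966825485
```

The force climbed to 10.6 N with no further travel, so the tip is fully down, and it was held for about 1.5 s. Lifting off.

Call:
send_rows(moves="0 0 0 0 0 -0.05 -1;0 0 0 0 0 -0.2 -1;0 0 0 0 0 -0.4 -1;0 0 0 0 0 -0.5 -1;0 0 0 0 0 -0.5 -1;0 0 0 0 0 -0.5 -1;0 0 0 0 0 -0.5 -1;0 0 0 0 0 -0.5 -1")

```text
time: 15.05
eef_pos: [0.5866, 0.0987, 0.3141]
tcp_rot: [-0.172, 0.985, 0.0, -0.001]
contact_force: [-0.4, -0.5, 0.1]
opening: -0.0
finger_force: 0.0
```

Run:
```python
from h import *
rep()
s=ctrl.read_camera('scene')
print(blob(s,(0,150,90),(7,255,255),(285,185,320,225))[:2])
cv2.imwrite('pics/end.png',s['image'][:,:,::-1][140:400,180:440].repeat(2,0).repeat(2,1))
```

```text
t15.05 p [0.5866 0.0987 0.3141] phi 1.916 z [-0.002 -0.    -1.   ] q [-0.004  0.067  1.702 -0.     1.375 -1.92 ] F [-0.4 -0.5  0.1] M [ 0.    0.01 -0.05] op -0.000 ff 0.0
(array([300.90909091, 197.63636364]), 11)
```

View pics/end.png

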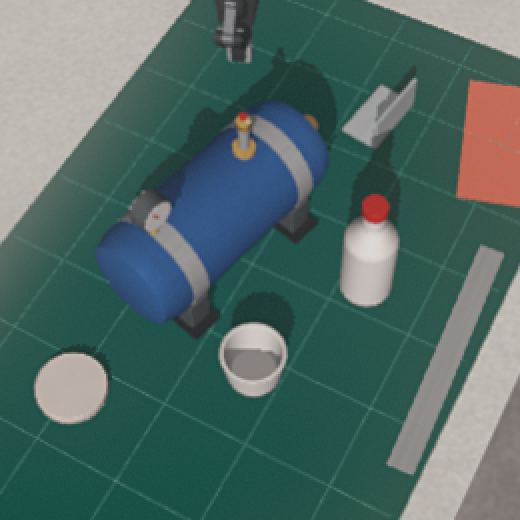

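The tip has sprung back to its starting pixel (300.9,197.6). The nut is up close under the tip, the bystanders haven't moved, and the gripper is clear. Handing in.

```bash
python3 -c "
from plant import ctrl
print(ctrl.sign_off())"
```

```text
the job is handed in; nothing more can be done
None
```

I handed the job in at about 15 s: the lock nut is unscrewed to its stop, the tip was pressed fully down for about 1.5 s and has sprung back, and nothing else moved; the hand-in gave no verdict.

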